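# Pack the retained fuel samples into the sample tray

### The job

Pack the retained samples into the white tray: stand each of the three full amber bottles in the holder of the same colour as its cap, and the white tin with the black knob in the grey holder, every one upright and set down gently, not dropped. Leave the two empty clear-glass bottles, which have the same red and blue caps, standing where they are, and let go of everything.

Things in the scene. Friction and masses are not known exactly. Their poses are not given: they have to be found in the camera images.
- amber_red: Full sample bottle of dark amber glass with a RED cap, about 0.14 to 0.25 kg. Round bottle, 112 mm tall: body 48 mm across up to 66 mm, shoulder narrowing to a 24 mm neck at 79 mm, then a plain cylindrical cap 28 mm across from 88 to 112 mm, which is the handiest grip from above. Origin at the centre of the underside, z up.
- amber_yellow: Full sample bottle of dark amber glass with a YELLOW cap, about 0.14 to 0.25 kg. Round bottle, 112 mm tall: body 48 mm across up to 66 mm, shoulder narrowing to a 24 mm neck at 79 mm, then a plain cylindrical cap 28 mm across from 88 to 112 mm, which is the handiest grip from above. Origin at the centre of the underside, z up.
- amber_blue: Full sample bottle of dark amber glass with a BLUE cap, about 0.14 to 0.25 kg. Round bottle, 112 mm tall: body 48 mm across up to 66 mm, shoulder narrowing to a 24 mm neck at 79 mm, then a plain cylindrical cap 28 mm across from 88 to 112 mm, which is the handiest grip from above. Origin at the centre of the underside, z up.
- clear_red: Look-alike: empty bottle of pale clear glass with a RED cap; stays where it is. Round bottle, 112 mm tall: body 48 mm across up to 66 mm, shoulder narrowing to a 24 mm neck at 79 mm, then a plain cylindrical cap 28 mm across from 88 to 112 mm, which is the handiest grip from above. Origin at the centre of the underside, z up.
- clear_blue: Look-alike: empty bottle of pale clear glass with a BLUE cap; stays where it is. Round bottle, 112 mm tall: body 48 mm across up to 66 mm, shoulder narrowing to a 24 mm neck at 79 mm, then a plain cylindrical cap 28 mm across from 88 to 112 mm, which is the handiest grip from above. Origin at the centre of the underside, z up.
- tin: Small white sample tin with two blue bands and a steel lid, about 0.16 to 0.3 kg: round, 50 mm across and 72 mm high, lid 52 mm across up to 76 mm, and on the lid a plain cylindrical black knob 22 mm across from 76 to 108 mm, the handiest grip from above. Origin at the centre of the underside, z up.
- holder_red: Red holder, for the amber bottle with the red cap. Fixed square cup, 78 mm outside, 70 mm inside, 34 mm high, walls and floor 4 mm thick. Origin: centre of its underside, 4 mm above the table; x, y along its sides. What stands in it has its underside 4 mm above this origin. Four holders, two by two, 82 mm between centres, in a fixed white tray (176 mm square); colours change corners.
- holder_yellow: Yellow holder, for the amber bottle with the yellow cap. Fixed square cup, 78 mm outside, 70 mm inside, 34 mm high, walls and floor 4 mm thick. Origin: centre of its underside, 4 mm above the table; x, y along its sides. What stands in it has its underside 4 mm above this origin. Four holders, two by two, 82 mm between centres, in a fixed white tray (176 mm square); colours change corners.
- holder_blue: Blue holder, for the amber bottle with the blue cap. Fixed square cup, 78 mm outside, 70 mm inside, 34 mm high, walls and floor 4 mm thick. Origin: centre of its underside, 4 mm above the table; x, y along its sides. What stands in it has its underside 4 mm above this origin. Four holders, two by two, 82 mm between centres, in a fixed white tray (176 mm square); colours change corners.
- holder_grey: Grey holder, for the tin. Fixed square cup, 78 mm outside, 70 mm inside, 34 mm high, walls and floor 4 mm thick. Origin: centre of its underside, 4 mm above the table; x, y along its sides. What stands in it has its underside 4 mm above this origin. Four holders, two by two, 82 mm between centres, in a fixed white tray (176 mm square); colours change corners.
There are look-alikes about, which are no part of the job. What is shaped like the amber_blue but green is not meant. Of the things that look like the holder_yellow, the smaller one is meant.

How it is judged:
At the end, for the whole second after the job is handed in: Each amber bottle stands in the holder of its cap's colour, the tin in the grey one: within 18 mm of its centre, on its floor (underside under 8 mm above the holder's origin), within 0.1 rad of upright, at rest; both clear bottles upright, within 25 mm of their start (horizontal distance between amber_red and holder_red below 0.018 m and z of amber_red in the frame of holder_red between 0 and 0.008 m and angle between each of amber_red, amber_yellow, amber_blue, tin, clear_red, clear_blue's own z axis and vertical below 0.1 rad and linear speed of each of amber_red, amber_yellow, amber_blue, tin below 0.02 m/s and horizontal distance between amber_yellow and holder_yellow below 0.018 m and z of amber_yellow in the frame of holder_yellow between 0 and 0.008 m and horizontal distance between amber_blue and holder_blue below 0.018 m and z of amber_blue in the frame of holder_blue between 0 and 0.008 m and horizontal distance between tin and holder_grey below 0.018 m and z of tin in the frame of holder_grey between 0 and 0.008 m and distance of each of clear_red, clear_blue from where it was at the start of the episode below 0.025 m); the robot touches nothing.
It fails at once if a bottle or the tin is dropped into its holder (reaches it faster than 0.6 m/s, a free fall of about 20 mm) ((horizontal distance between amber_red and holder_red below 0.03 m and z of amber_red in the frame of holder_red below 0.03 m and linear speed of amber_red above 0.6 m/s) or (horizontal distance between amber_yellow and holder_yellow below 0.03 m and z of amber_yellow in the frame of holder_yellow below 0.03 m and linear speed of amber_yellow above 0.6 m/s) or (horizontal distance between amber_blue and holder_blue below 0.03 m and z of amber_blue in the frame of holder_blue below 0.03 m and linear speed of amber_blue above 0.6 m/s) or (horizontal distance between tin and holder_grey below 0.03 m and z of tin in the frame of holder_grey below 0.03 m and linear speed of tin above 0.6 m/s)).
It fails at once if a bottle or the tin is knocked over or tipped beyond 40 degrees (angle between any of amber_red, amber_yellow, amber_blue, tin's own z axis and vertical above 0.7 rad).
It fails at once if an empty clear bottle is moved by more than 25 mm (distance of any of clear_red, clear_blue from where it was at the start of the episode above 0.025 m).
It also fails if it takes over 120 s, if anything falls off the work surface, if the arm or the gripper's body presses on something with over 40 N, if the wrist force passes 120 N, or if a joint passes its speed limit or range.

### The arm

A 6-joint arm with a two-finger parallel gripper is mounted at the origin on the work surface. World frame = base frame: x ahead of the robot, y to its left, z up, the work surface at z = 0. Lengths are in m, angles in rad, forces in N, time in s.
With the tool pointing down it reaches from about 0.275 to 0.725 m from the base axis. Payload 15.9 kg.
Tool frame: the origin (TCP) lies midway between the tips of the shut fingers; the grasp point (between the pads) lies behind it (r.grasp_offset is the z of the grasp point in the tool frame, in m); z points along the fingers, y is the line along which they close (so a half turn about z gives the same grasp; the last joint's range is limited). The gripper opens to 85 mm and grips with 20 to 120 N. Pads are 22 mm wide; open, the fingers measure 114 mm over their backs; the gripper's body (76 mm by 85 mm) begins 54 mm behind the grasp point. The pads swing forward as they close: fully open they stand 13 mm farther back than shut.
Start: joints at [-1.292, 0.213, -0.034, 1.323, 0, 1.571], TCP at [0.138, -0.481, 0.231] pointing down, gripper open.
Joint ranges: [-2.98, 2.98], [-0.74, 1.72], [-1.14, 1.35], [-2.1, 2.04], [-1.57, 1.44], [-3.14, 3.14]. Speed limits (rad/s): [1.89, 1.89, 2.39, 2.57, 3.14, 3.14].

### API

Orientations are given as [roll, pitch, yaw] about the fixed x, y, z axes, in that order (R = Rz(yaw) Ry(pitch) Rx(roll)).
In Python, from plant import r gives the robot as it stands. The module is installed in compiled form; this text tells all that it offers.
- The arm moves only by the tool play_rows, never from a script. Its argument "commands" is a list of rows, each a list of 7 numbers: the closure in counts, from 0 (fully open) to 255 (shut), then the shift along the tool's x, y, z in cm, then the turn, a rotation vector about the tool's x, y, z in degrees. In form: [[hand, tx, ty, tz, rx, ry, rz], ...]. A call has exactly 8 rows; each row shifts and turns the commanded pose from where the row before left it, along the tool's axes as they then stand; what a row does not reach is not made up. A row lasts 1/10 s, in which the tool goes at most 50 mm and 8.59 degrees, less where a joint would pass 70% of its speed; a pose out of reach is approached as far as the arm can. A call is refused whole if a number of a shift passes 5 or a number of a turn 8.59, either way. A call with a gripper value outside its range is refused whole. The fingers move at their own pace and stop on an object; "newtons" is the grip in N (left out, the last holds). Time passes only in rows, so rows that do not move let the fingers close, or fill a call up. It gives the time, the measured TCP pose, the force, the opening and the grip force at its end, in the units of the state.
- r.observe(): the state, without advancing time (a new reading comes with each control period).
- r.camera(name): name is "scene" or "top"; returns the picture (400x640x3 uint8, red, green, blue); there is no depth.
- r.camera_params(name): a dict with "fx", "fy", "cx", "cy" (pixels), "R" (3x3) and "t" (3): a world point X has camera coordinates R X + t. Camera axes: x right, y down, z forward; pixel columns grow to the right and rows downward; lengths in m; the calibration is good to about 2 mm. A picture is of the moment at which its call begins. camera_params takes no time and is no camera call.
- r.close_job(): hands the job in; it is judged then, once.
Trained networks look in the newest picture that a camera, given by its name, has taken for a name from the list of things; names that differ only in an ending like _2 or _b are one class to them, and where a whole thing is asked for, a point or a joint stands for the part that bears it (a point fixed in the world has none). Each returns a list of dicts, best first, with "conf" (0 to 1); they miss things now and then, are a little off and sometimes report something else, mostly with a low value. They report only what shows in the picture. A call takes as long as a camera call. They do not tell look-alikes from the thing itself.
- r.find_in(camera, name): "centre" ([column, row] in pixels, amid what is visible of it).
The state is a dict: "time_s": time; "q": joint angles; "joint_vel": joint speeds; "joint_torque": joint torques, N m; "tool_pos": TCP position; "tool_rot": TCP orientation; "wrist_force": force on the tool from outside, world axes, zero at the start; "torque": the same for the moment, N m; "finger_gap": finger opening in m; "finger_force": force on a finger pad.
Only numpy, scipy, OpenCV 4.12 (cv2) and the standard library are available. Lean on these libraries where they do the work, as an engineer would, in place of code of your own. Each camera call takes 0.05 s, during which the arm holds its last target. There are 200 camera calls.

## Working session

There is one attempt and no reset: what is moved stays moved. The work goes in short steps, Python scripts to look and compute and a tool call to move; the robot and the scene stay as the last step left them, time stands still between calls to the robot, and variables do not carry over. Pictures are saved under pics/ and viewed, at most 14 in all, crops included, and the job is handed in when it is done.

Besides the shell and the picture viewer there is one more tool, called after "Call:" by a JSON object that holds its "name" and its "arguments", one argument or row to a line. play_rows: Moves the arm, as the interface text tells. Its arguments: {"type":"object","properties":{"commands":{"type":"array"},"newtons":{"type":"number"}},"required":["commands"]}

```bash
mkdir -p pics; python3 - <<'E'
from plant import r
import cv2,numpy as np
for c in("top","scene"):
    im=r.camera(c);cv2.imwrite(f"pics/{c}0.png",im[:,:,::-1])
    p=r.camera_params(c);print(c,p)
    for n in["amber_red","amber_yellow","amber_blue","clear_red","clear_blue","tin","holder_red","holder_yellow","holder_blue","holder_grey"]:
        print(n,[(np.round(d["centre"]).tolist(),round(d["conf"],2)) for d in r.find_in(c,n)][:4])
print(r.observe(),r.grasp_offset)
E
```

```text
top {'fx': 459.34579475530495, 'fy': 459.34579475530495, 'cx': 323.3191447812494, 'cy': 200.15611549058437, 'R': array([[-0.02164698, -0.99964589,  0.01547555],
       [-0.99615166,  0.02025118, -0.08527456],
       [ 0.08493097, -0.01726194, -0.9962373 ]]), 't': array([0.01899566, 0.41328296, 1.29015064])}
amber_red []
amber_yellow [([429.0, 134.0], 0.57)]
amber_blue [([290.0, 212.0], 0.76), ([335.0, 190.0], 0.69), ([381.0, 209.0], 0.67)]
clear_red [([377.0, 131.0], 0.77)]
clear_blue [([426.0, 189.0], 0.91), ([258.0, 174.0], 0.25)]
tin [([343.0, 129.0], 0.56)]
holder_red [([229.0, 170.0], 0.64)]
holder_yellow [([266.0, 147.0], 0.8), ([203.0, 276.0], 0.56)]
holder_blue [([236.0, 141.0], 0.8)]
holder_grey [([258.0, 174.0], 0.83)]
scene {'fx': 399.992432363514, 'fy': 399.992432363514, 'cx': 321.3538486142546, 'cy': 206.15269334409743, 'R': array([[-0.20398647,  0.97890292, -0.01177303],
       [ 0.53815417,  0.10207995, -0.83664196],
       [-0.81778946, -0.17699934, -0.54762362]]), 't': array([ 0.04615987, -0.19495437,  1.27720435])}
amber_red [([238.0, 210.0], 0.65)]
amber_yellow [([
[... 396 characters left out ...]
2)]
{'time_s': 1.1, 'q': array([-1.29197091e+00,  2.12928525e-01, -3.44010248e-02,  1.32351670e+00,
       -2.25099731e-05,  1.57080309e+00]), 'joint_vel': array([ 0.00099715,  0.00085845, -0.00017722, -0.00064969, -0.0006218 ,
       -0.00012127]), 'joint_torque': array([ 7.46365477e-04, -6.85969377e+01,  4.87327266e+01,  1.72812568e-03,
        3.54900667e-04, -1.13110443e-05]), 'tool_pos': array([ 0.13760014, -0.4806695 ,  0.23129117]), 'tool_rot': array([-3.14154273e+00,  2.25103107e-05,  2.78818659e-01]), 'wrist_force': array([ 0.30417129, -0.38258555,  0.49647874]), 'torque': array([ 0.02850328,  0.03935155, -0.0599075 ]), 'finger_force': 0.0, 'finger_gap': 0.08505432738250022} -0.0187
```

```bash
python3 - <<'E'
import cv2
a=cv2.imread("pics/top0.png")[90:310,170:470];cv2.imwrite("pics/t1.png",cv2.resize(a,None,fx=2.6,fy=2.6,interpolation=2))
a=cv2.imread("pics/scene0.png")[140:320,100:500];cv2.imwrite("pics/s1.png",cv2.resize(a,None,fx=2,fy=2,interpolation=2))
E
```

```text
(no output)
```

View pics/t1.png

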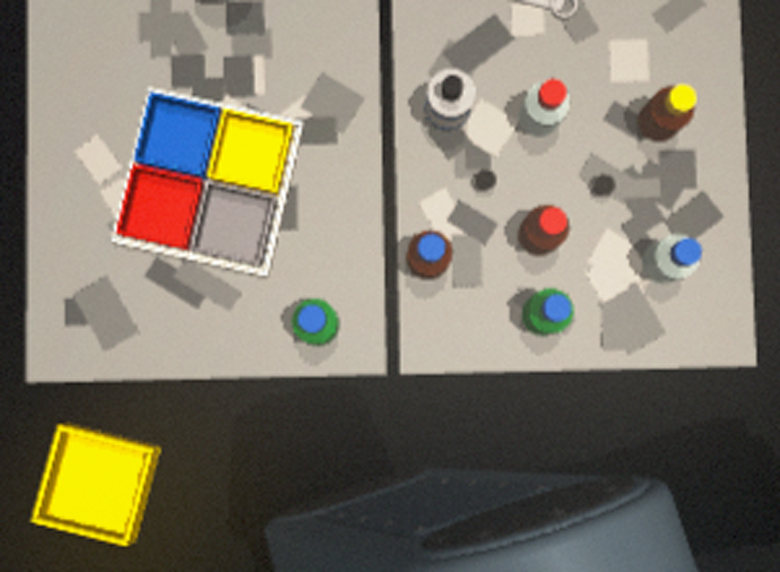

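View pics/s1.png

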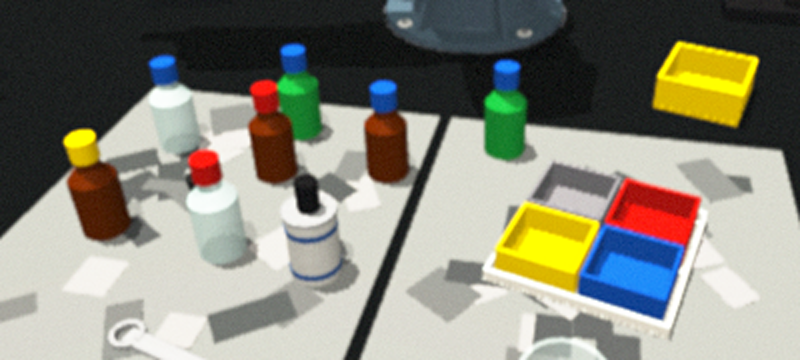

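The top view shows the caps of the amber bottles: blue at about (336,185), red at (382,175), yellow at (432,128). The tin's knob is at (344,124), and the clear bottles' caps are at (382,126) red and (434,187) blue. There are two green look-alikes at (384,208) and (290,213). The tray is rotated, with blue and yellow holders in its upper row and red and grey below. The big yellow box at lower left is the decoy.

```bash
cat >h.py <<'E'
import cv2,numpy as np
def cap(im,u,v,col):
    f=cv2.cvtColor(cv2.resize(im,None,fx=4,fy=4,interpolation=2),cv2.COLOR_RGB2HSV);H,S,V=[f[...,i].astype(int) for i in range(3)]
    if col=='k': m=(V<70)
    else:
        h={'r':0,'y':28,'b':107,'g':0}[col]; d=np.abs(H-h);d=np.minimum(d,180-d); m=(d<10)&(S>130)&(V>130)
        if col=='g': m=(S<45)&(V>70)&(V<200)
    m=m.astype(np.uint8); m=cv2.morphologyEx(m,cv2.MORPH_OPEN,np.ones((5,5)))
    n,l,st,c=cv2.connectedComponentsWithStats(m)
    j=min((i for i in range(1,n) if st[i,4]>60),key=lambda i:np.hypot(*(c[i]/4-(u,v))))
    return (c[j]+.5)/4-.5, st[j,4]/16,(l==j).astype(np.uint8)
def ray(p,uv):
    d=p['R'].T@np.array([(uv[0]-p['cx'])/p['fx'],(uv[1]-p['cy'])/p['fy'],1]);return -p['R'].T@p['t'],d
def onz(p,uv,z):
    o,d=ray(p,uv);return o+d*(z-o[2])/d[2]
def tri(a,b):
    A=np.zeros((3,3));y=np.zeros(3)
    for o,d in(a,b):
        d=d/np.linalg.norm(d);P=np.eye(3)-np.outer(d,d);A+=P;y+=P@o
    return np.linalg.solve(A,y)
E
python3 - <<'E'
from h import *
from plant import r
T=cv2.imread("pics/top0.png")[...,::-1].copy();S=cv2.imread("pics/scene0.png")[...,::-1].copy()
pt,ps=r.camera_params("top"),r.camera_params("scene")
L=dict(ab=('b',336,185,292,187),ar=('r',382,175,232,187),ay=('y',432,128,141,214),tin=('k',344,124,253,236),cr=('r',382,126,202,223),cb=('b',434,187,181,174),g1=('b',384,208,246,168),g2=('b',290,213,353,178))
for n,(c,a,b,u,v) in L.items():
    x,s,_=cap(T,a,b,c);y,s2,_=cap(S,u,v,c)
    print(n,x.round(1),s,y.round(1),s2,'tri',tri(ray(pt,x),ray(ps,y)).round(3),'top@.106',onz(pt,x,.106).round(3),'sc@.1',onz(ps,y,.1).round(3))
for n,c,a,b in(('hr','r',229,170),('hy','y',266,147),('hb','b',236,141),('hg','g',258,174)):
    x,s,m=cap(T,a,b,c)
    k=max(cv2.findContours(m,0,2)[0],key=cv2.contourArea);q=cv2.boxPoints(cv2.minAreaRect(k))/4-.375
    w=np.array([onz(pt,t,.038) for t in q]);print(n,x.round(1),s,w.mean(0).round(3),np.linalg.norm(w[0]-w[1]).round(3),np.linalg.norm(w[2]-w[1]).round(3),np.degrees(np.arctan2(*(w[1]-w[0])[1::-1])).round(1))
E
```

```text
ab [335.5 184.8] 77.875 [291.  186.9] 167.8125 tri [ 0.447 -0.021  0.101] top@.106 [ 0.446 -0.021  0.106] sc@.1 [ 0.444 -0.02   0.1  ]
ar [382.2 174.5] 95.5 [231.8 187.5] 185.0625 tri [ 0.472 -0.146  0.101] top@.106 [ 0.472 -0.147  0.106] sc@.1 [ 0.471 -0.145  0.1  ]
ay [431.9 127.4] 93.625 [140.5 213.2] 266.6875 tri [ 0.598 -0.285  0.1  ] top@.106 [ 0.597 -0.285  0.106] sc@.1 [ 0.597 -0.284  0.1  ]
tin [343.1 123.5] 48.125 [253.  236.5] 190.4375 tri [ 0.616 -0.046  0.091] top@.106 [ 0.612 -0.046  0.106] sc@.1 [ 0.626 -0.041  0.1  ]
cr [382.2 125.2] 82.6875 [201.7 223.2] 233.625 tri [ 0.606 -0.151  0.1  ] top@.106 [ 0.606 -0.151  0.106] sc@.1 [ 0.606 -0.15   0.1  ]
cb [434.  186.3] 74.75 [180.8 174.1] 144.5 tri [ 0.437 -0.285  0.101] top@.106 [ 0.437 -0.284  0.106] sc@.1 [ 0.435 -0.285  0.1  ]
g1 [383.8 208. ] 83.4375 [246. 168.] 137.5 tri [ 0.382 -0.148  0.101] top@.106 [ 0.382 -0.148  0.106] sc@.1 [ 0.379 -0.148  0.1  ]
g2 [289.5 212.2] 87.5625 [352.8 176.4] 153.625 tri [0.376 0.103 0.101] top@.106 [0.376 0.102 0.106] sc@.1 [0.374 0.104 0.1  ]
hr [231.3 169.2] 743.3125 [0.505 0.268 0.038] 0.08 0.081 -12.7
hy [265.8 147.8] 788.6875 [0.564 0.169 0.038] 0.081 0.083 -13.3
hb [238.7 142.8] 595.75 [0.584 0.249 0.038] 0.077 0.079 -12.5
hg [259.7 176.2] 807.4375 [0.484 0.188 0.038] 0.082 0.084 -13.1
```

Triangulated cap heights of about 0.100 m and the 82 mm holder spacing both agree with the given sizes. The fitted tray centre is (0.534, 0.2185), turned −13°. I'll turn the tool to yaw 0 first, so its axes become x, −y, −z.

Call:
{"name": "play_rows", "arguments": {
  "commands": [
    [60,0,0,0,0,0,8],
    [60,0,0,0,0,0,8],
    [60,3,-3,0,0,0,0],
    [60,3,-3,0,0,0,0],
    [60,3,-3,0,0,0,0],
    [60,3,-3,0,0,0,0],
    [60,3,-3,0,0,0,0],
    [60,0,0,0,0,0,0]
  ],
  "newtons": 40
}}

```text
time_s: 1.9
tool_pos: [0.2903, -0.3279, 0.2315]
tool_rot: [-3.141, -0.001, 0.004]
wrist_force: [-0.4, 0.6, 0.2]
finger_gap: 0.0655
finger_force: 0.0
```

Call:
{"name": "play_rows", "arguments": {
  "commands": [
    [80,3,-3,0,0,0,0],
    [80,3,-3,0,0,0,0],
    [80,3,-3,0,0,0,0],
    [80,3,-3,0,0,0,0],
    [80,3,-3,0,0,0,0],
    [80,3.1,-3.1,0,0,0,0],
    [80,0,0,0,0,0,0],
    [80,0,0,0,0,0,0]
  ]
}}

```text
time_s: 2.7
tool_pos: [0.4689, -0.1496, 0.231]
tool_rot: [-3.142, 0.001, 0.001]
wrist_force: [-0.4, 0.2, 1.0]
finger_gap: 0.0585
finger_force: 0.0
```

Call:
{"name": "play_rows", "arguments": {
  "commands": [
    [80,0.3,-0.3,3,0,0,0],
    [80,0,0,3,0,0,0],
    [80,0,0,3,0,0,0],
    [80,0,0,3,0,0,0],
    [80,0,0,2,0,0,0],
    [80,0,0,1,0,0,0],
    [80,0,0,0,0,0,0],
    [80,0,0,0,0,0,0]
  ]
}}

```text
time_s: 3.5
tool_pos: [0.472, -0.1475, 0.0822]
tool_rot: [3.141, -0.001, -0.001]
wrist_force: [-0.4, -0.8, -0.1]
finger_gap: 0.0588
finger_force: 0.0
```

```bash
python3 - <<'E'
from plant import r
import cv2
a=r.camera("scene")[120:320,100:400];b=r.camera("top")[90:290,290:490]
import numpy as np
o=np.hstack([a,b])
cv2.imwrite("pics/a2.png",cv2.resize(o[:,:,::-1],None,fx=1.6,fy=2.4 if 0 else 1.6,interpolation=2))
E
```

```text
(no output)
```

View pics/a2.png

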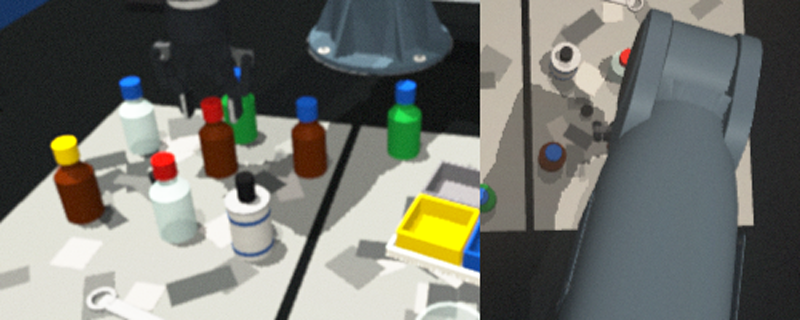

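The fingers straddle the amber bottle's red cap at about (212,108) in this crop, so I'll close.

Call:
{"name": "play_rows", "arguments": {
  "commands": [
    [255,0,0,0,0,0,0],
    [255,0,0,0,0,0,0],
    [255,0,0,0,0,0,0],
    [255,0,0,0,0,0,0],
    [255,0,0,0,0,0,0],
    [255,0,0,0,0,0,0],
    [255,0,0,-0.5,0,0,0],
    [255,0,0,-1,0,0,0]
  ]
}}

```text
time_s: 4.4
tool_pos: [0.4712, -0.1466, 0.0963]
tool_rot: [-3.141, 0.001, -0.0]
wrist_force: [-0.1, -0.3, -1.2]
finger_gap: 0.0269
finger_force: 39.5
```

Call:
{"name": "play_rows", "arguments": {
  "commands": [
    [255,0,0,-2,0,0,0],
    [255,0,0,-4,0,0,0],
    [255,0,0,-4,0,0,0],
    [255,0,0,-3.5,0,0,0],
    [255,0.4,-3,0,0,0,0],
    [255,0.4,-4,0,0,0,0],
    [255,0.4,-4,0,0,0,0],
    [255,0.4,-4,0,0,0,0]
  ]
}}

```text
time_s: 5.2
tool_pos: [0.4876, 0.0027, 0.2322]
tool_rot: [-3.14, -0.001, 0.004]
wrist_force: [0.6, -0.3, -1.5]
finger_gap: 0.0266
finger_force: 39.9
```

Call:
{"name": "play_rows", "arguments": {
  "commands": [
    [255,0.4,-4,0,0,0,0],
    [255,0.4,-4,0,0,0,0],
    [255,0.4,-4,0,0,0,0],
    [255,0.4,-4,0,0,0,0],
    [255,0,-4,0,0,0,0],
    [255,0,-4,0,0,0,0],
    [255,0,-2,0,0,0,0],
    [255,0,0,0,0,0,0]
  ]
}}

```text
time_s: 6.0
tool_pos: [0.4964, 0.1311, 0.2444]
tool_rot: [-3.03, 0.001, 0.191]
wrist_force: [0.1, 1.2, -2.1]
finger_gap: 0.0269
finger_force: 40.1
```

```bash
python3 - <<'E'
from plant import r
o=r.observe();print(o['q'].round(3),o['tool_pos'],o['tool_rot'],o['time_s'],o['wrist_force'])
E
```

```text
[0.19  0.238 0.026 1.359 0.112 3.141] [0.49642548 0.13109982 0.24443455] [-3.02992226e+00  9.87723471e-04  1.90563705e-01] 6.0 [ 0.11237023  1.21028267 -2.07036975]
```

Joint 6 hit its limit: yaw must be at least q1. I'll turn the tool to yaw π/2, which is valid everywhere, and take out the tilt.

```bash
cat >>h.py <<'E'
from scipy.spatial.transform import Rotation as Ro
def togo(r,yaw=np.pi/2):
    o=r.observe();R=Ro.from_euler('xyz',o['tool_rot']);return np.degrees((R.inv()*Ro.from_euler('xyz',[np.pi,0,yaw])).as_rotvec())
E
python3 -c "
from h import *
from plant import r
print(togo(r),togo(r)/10)"
```

```text
[ -5.38738046  -4.36799023 -78.99686462] [-0.53873805 -0.43679902 -7.89968646]
```

Call:
{"name": "play_rows", "arguments": {
  "commands": [
    [255,0,0,0,-0.54,-0.44,-7.9],
    [255,0,0,0,-0.54,-0.44,-7.9],
    [255,0,0,0,-0.54,-0.44,-7.9],
    [255,0,0,0,-0.54,-0.44,-7.9],
    [255,0,0,0,-0.54,-0.44,-7.9],
    [255,0,0,0,-0.54,-0.44,-7.9],
    [255,0,0,0,-0.54,-0.44,-7.9],
    [255,0,0,0,-0.54,-0.44,-7.9]
  ]
}}

```text
time_s: 6.8
tool_pos: [0.4966, 0.1295, 0.244]
tool_rot: [-3.121, -0.011, 1.298]
wrist_force: [-0.4, -0.7, -2.4]
finger_gap: 0.0266
finger_force: 40.1
```

Call:
{"name": "play_rows", "arguments": {
  "commands": [
    [255,0,0,0,-0.54,-0.44,-7.9],
    [255,0,0,0,-0.54,-0.44,-7.9],
    [255,0,0,0,0,0,0],
    [255,0,0,0,0,0,0],
    [255,0,0,0,0,0,0],
    [255,0,0,0,0,0,0],
    [255,0,0,0,0,0,0],
    [255,0,0,0,0,0,0]
  ]
}}

```text
time_s: 7.6
tool_pos: [0.4966, 0.13, 0.244]
tool_rot: [-3.141, 0.001, 1.568]
wrist_force: [0.1, 0.7, -3.5]
finger_gap: 0.0264
finger_force: 40.1
```

```bash
python3 -c "
from h import *
from plant import r
print(togo(r),r.observe()['q'])"
```

```text
[-0.03741443  0.05532082 -0.13798375] [ 2.56570780e-01  2.39871660e-01  3.19694507e-02  1.36377169e+00
 -7.67158341e-04  1.82977571e+00]
```

Call:
{"name": "play_rows", "arguments": {
  "commands": [
    [255,3,0.7,0,0,0,0],
    [255,4,0,0,0,0,0],
    [255,4,0,0,0,0,0],
    [255,2.8,0,0,0,0,0],
    [255,0,0,0,0,0,0],
    [255,0,0,3,0,0,0],
    [255,0,0,3,0,0,0],
    [255,0,0,0,0,0,0]
  ]
}}

```text
time_s: 8.4
tool_pos: [0.502, 0.2666, 0.1806]
tool_rot: [-3.136, 0.004, 1.569]
wrist_force: [-1.2, -0.4, -2.0]
finger_gap: 0.027
finger_force: 40.1
```

```bash
python3 - <<'E'
from plant import r
import cv2
a=r.camera("scene")[100:300,330:530]
cv2.imwrite("pics/a3.png",cv2.resize(a[:,:,::-1],None,fx=2.5,fy=2.5,interpolation=2))
E
```

```text
(no output)
```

View pics/a3.png

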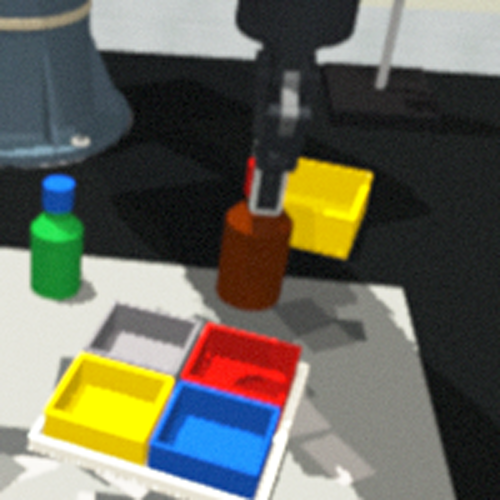

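The bottle hangs upright in the gripper and lines up with the red holder. I'll lower it slowly, watching the force.

Call:
{"name": "play_rows", "arguments": {
  "commands": [
    [255,0.1,0.1,2,0,0,0],
    [255,0,0,2,0,0,0],
    [255,0,0,1.5,0,0,0],
    [255,0,0,1,0,0,0],
    [255,0,0,1,0,0,0],
    [255,0,0,0.7,0,0,0],
    [255,0,0,0.4,0,0,0],
    [255,0,0,0,0,0,0]
  ]
}}

```text
time_s: 9.25
tool_pos: [0.5047, 0.2689, 0.0978]
tool_rot: [-3.141, 0.001, 1.569]
wrist_force: [0.4, -0.0, -2.1]
finger_gap: 0.0267
finger_force: 40.3
```

Call:
{"name": "play_rows", "arguments": {
  "commands": [
    [255,0,0,0.3,0,0,0],
    [255,0,0,0,0,0,0],
    [255,0,0,0,0,0,0],
    [255,0,0,0,0,0,0],
    [255,0,0,0,0,0,0],
    [255,0,0,0,0,0,0],
    [255,0,0,0,0,0,0],
    [255,0,0,0,0,0,0]
  ]
}}

```text
time_s: 10.05
tool_pos: [0.5047, 0.2689, 0.095]
tool_rot: [-3.141, 0.001, 1.569]
wrist_force: [-0.4, 0.4, -1.6]
finger_gap: 0.0268
finger_force: 40.3
```

Call:
{"name": "play_rows", "arguments": {
  "commands": [
    [255,0,0,0.3,0,0,0],
    [255,0,0,0.15,0,0,0],
    [255,0,0,0,0,0,0],
    [255,0,0,0,0,0,0],
    [80,0,0,0,0,0,0],
    [80,0,0,0,0,0,0],
    [80,0,0,0,0,0,0],
    [80,0,0,0,0,0,0]
  ]
}}

```text
time_s: 10.85
tool_pos: [0.5047, 0.2689, 0.0905]
tool_rot: [-3.141, 0.001, 1.569]
wrist_force: [0.7, 0.8, 0.6]
finger_gap: 0.0585
finger_force: 0.0
```

Call:
{"name": "play_rows", "arguments": {
  "commands": [
    [80,0,0,-2,0,0,0],
    [80,0,0,-3,0,0,0],
    [80,0,0,-4,0,0,0],
    [80,0,0,-5,0,0,0],
    [80,-3,0,0,0,0,0],
    [80,-4,0,0,0,0,0],
    [80,-4,0,0,0,0,0],
    [80,-4,0,0,0,0,0]
  ]
}}

```text
time_s: 11.65
tool_pos: [0.5043, 0.1177, 0.2307]
tool_rot: [-3.141, 0.001, 1.57]
wrist_force: [0.2, 0.2, -0.7]
finger_gap: 0.0584
finger_force: 0.0
```

Call:
{"name": "play_rows", "arguments": {
  "commands": [
    [80,-4,-2,0,0,0,0],
    [80,-4,-2,0,0,0,0],
    [80,-4,-1.8,0,0,0,0],
    [80,-1.9,0,0,0,0,0],
    [80,0,0,4,0,0,0],
    [80,0,0,3,0,0,0],
    [80,0,0,0,0,0,0],
    [80,0,0,0,0,0,0]
  ]
}}

```text
time_s: 12.45
tool_pos: [0.4462, -0.0199, 0.1615]
tool_rot: [-3.141, 0.001, 1.569]
wrist_force: [-0.1, -0.1, 0.9]
finger_gap: 0.0586
finger_force: 0.0
```

```bash
python3 - <<'E'
from plant import r
import cv2,numpy as np
a=r.camera("scene");cv2.imwrite("pics/s4.png",a[:,:,::-1])
o=r.camera("top");cv2.imwrite("pics/t4.png",o[:,:,::-1])
cv2.imwrite("pics/a4.png",cv2.resize(np.hstack([a[100:320,200:500],o[80:300,170:400]])[:,:,::-1],None,fx=1.5,fy=1.5,interpolation=2))
E
```

```text
(no output)
```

View pics/a4.png

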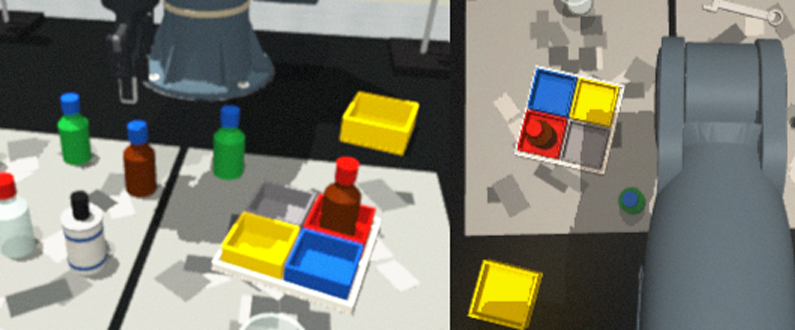

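The red bottle stands upright and central in the red holder. Next is amber_blue.

Call:
{"name": "play_rows", "arguments": {
  "commands": [
    [80,0,0,3,0,0,0],
    [80,0,0,3,0,0,0],
    [80,0,0,2,0,0,0],
    [80,0,0,0,0,0,0],
    [80,0,0,0,0,0,0],
    [255,0,0,0,0,0,0],
    [255,0,0,0,0,0,0],
    [255,0,0,0,0,0,0]
  ]
}}

```text
time_s: 13.35
tool_pos: [0.4472, -0.02, 0.082]
tool_rot: [3.14, 0.001, 1.569]
wrist_force: [-1.9, -0.2, 10.9]
finger_gap: 0.0271
finger_force: 38.6
```

Call:
{"name": "play_rows", "arguments": {
  "commands": [
    [255,0,0,0,0,0,0],
    [255,0,0,0,0,0,0],
    [255,0,0,0,0,0,0],
    [255,0,0,-2,0,0,0],
    [255,0,0,-4,0,0,0],
    [255,0,0,-4,0,0,0],
    [255,0,0,-5,0,0,0],
    [255,0,0,0,0,0,0]
  ]
}}

```text
time_s: 14.15
tool_pos: [0.4488, -0.0199, 0.2371]
tool_rot: [3.133, 0.001, 1.569]
wrist_force: [0.5, 0.0, -1.9]
finger_gap: 0.027
finger_force: 40.2
```

Call:
{"name": "play_rows", "arguments": {
  "commands": [
    [255,3,1.5,0,0,0,0],
    [255,4,2,0,0,0,0],
    [255,4,2,0,0,0,0],
    [255,4,2,0,0,0,0],
    [255,4,2,0,0,0,0],
    [255,4,2,0,0,0,0],
    [255,3.9,2,0,0,0,0],
    [255,0,0,0,0,0,0]
  ]
}}

```text
time_s: 14.95
tool_pos: [0.5827, 0.2531, 0.2287]
tool_rot: [-3.14, 0.001, 1.573]
wrist_force: [1.1, 0.1, -1.6]
finger_gap: 0.0269
finger_force: 40.2
```

Call:
{"name": "play_rows", "arguments": {
  "commands": [
    [255,0,0,0,0,0,0],
    [255,0,0,3,0,0,0],
    [255,0,0,4,0,0,0],
    [255,0,0,2,0,0,0],
    [255,0,0,2,0,0,0],
    [255,0,0,1,0,0,0],
    [255,0,0,0,0,0,0],
    [255,0,0,0,0,0,0]
  ]
}}

```text
time_s: 15.75
tool_pos: [0.582, 0.2485, 0.1116]
tool_rot: [3.141, 0.001, 1.569]
wrist_force: [0.3, -0.0, -0.6]
finger_gap: 0.0266
finger_force: 40.2
```

Contact should come at TCP z ≈ 0.090.

Call:
{"name": "play_rows", "arguments": {
  "commands": [
    [255,0,0.1,1,0,0,0],
    [255,0,0,0.6,0,0,0],
    [255,0,0,0.35,0,0,0],
    [255,0,0,0.15,0,0,0],
    [255,0,0,0,0,0,0],
    [255,0,0,0,0,0,0],
    [255,0,0,0,0,0,0],
    [255,0,0,0,0,0,0]
  ]
}}

```text
time_s: 16.55
tool_pos: [0.5828, 0.249, 0.0902]
tool_rot: [3.141, 0.001, 1.569]
wrist_force: [-3.8, -0.3, 10.2]
finger_gap: 0.0266
finger_force: 41.4
```

Call:
{"name": "play_rows", "arguments": {
  "commands": [
    [80,0,0,0,0,0,0],
    [80,0,0,0,0,0,0],
    [80,0,0,0,0,0,0],
    [80,0,0,0,0,0,0],
    [80,0,0,-2,0,0,0],
    [80,0,0,-3,0,0,0],
    [80,0,0,-4,0,0,0],
    [80,0,0,-5,0,0,0]
  ]
}}

```text
time_s: 17.35
tool_pos: [0.5818, 0.2485, 0.2296]
tool_rot: [-3.139, 0.002, 1.569]
wrist_force: [0.9, 0.7, -0.4]
finger_gap: 0.0585
finger_force: 0.0
```

Call:
{"name": "play_rows", "arguments": {
  "commands": [
    [80,-3,0.4,0,0,0,0],
    [80,-4,0.4,0,0,0,0],
    [80,-4,0.4,0,0,0,0],
    [80,-4,0.4,0,0,0,0],
    [80,-4,0.4,0,0,0,0],
    [80,-4,0.4,0,0,0,0],
    [80,-4,0.4,0,0,0,0],
    [80,-2.5,0.3,0,0,0,0]
  ]
}}

```text
time_s: 18.15
tool_pos: [0.6132, -0.0488, 0.2297]
tool_rot: [-3.141, 0.001, 1.568]
wrist_force: [0.4, 0.5, -1.4]
finger_gap: 0.0589
finger_force: 0.0
```

Call:
{"name": "play_rows", "arguments": {
  "commands": [
    [80,0,0,0,0,0,0],
    [80,0,0,3,0,0,0],
    [80,0,0,3,0,0,0],
    [80,0,0,2,0,0,0],
    [80,0,0,2,0,0,0],
    [80,0,0,0,0,0,0],
    [80,0,0,0,0,0,0],
    [80,0,0,0,0,0,0]
  ]
}}

```text
time_s: 18.95
tool_pos: [0.6139, -0.046, 0.131]
tool_rot: [3.14, 0.001, 1.569]
wrist_force: [-0.1, 1.0, 1.0]
finger_gap: 0.0586
finger_force: 0.0
```

```bash
python3 - <<'E'
from plant import r
import cv2,numpy as np
a=r.camera("scene")
cv2.imwrite("pics/a5.png",cv2.resize(a[120:310,150:500][:,:,::-1],None,fx=2.2,fy=2.2,interpolation=2))
E
```

```text
(no output)
```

View pics/a5.png

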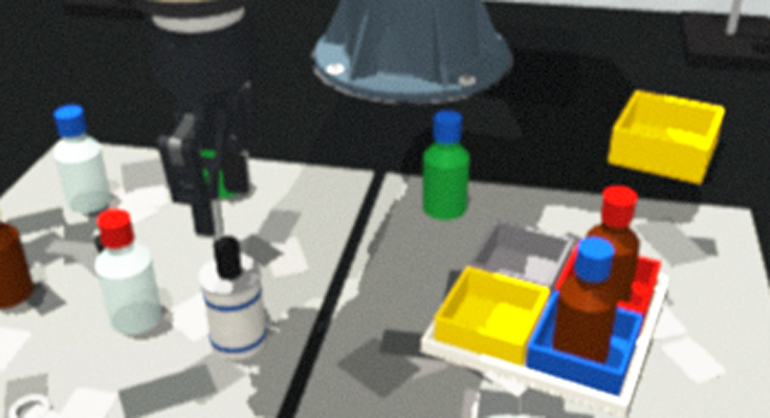

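The gripper is over the tin's knob at about (228,258) in the crop, and the blue bottle is standing in the blue holder. Descending and gripping.

Call:
{"name": "play_rows", "arguments": {
  "commands": [
    [80,0,0,2,0,0,0],
    [80,0,0,2,0,0,0],
    [80,0,0,0.9,0,0,0],
    [80,0,0,0,0,0,0],
    [80,0,0,0,0,0,0],
    [255,0,0,0,0,0,0],
    [255,0,0,0,0,0,0],
    [255,0,0,0,0,0,0]
  ]
}}

```text
time_s: 19.8
tool_pos: [0.6136, -0.0463, 0.0813]
tool_rot: [3.141, 0.001, 1.569]
wrist_force: [0.9, 0.3, 3.6]
finger_gap: 0.0209
finger_force: 39.6
```

Call:
{"name": "play_rows", "arguments": {
  "commands": [
    [255,0,0,0,0,0,0],
    [255,0,0,0,0,0,0],
    [255,0,0,0,0,0,0],
    [255,0,0,-2,0,0,0],
    [255,0,0,-4,0,0,0],
    [255,0,0,-4,0,0,0],
    [255,0,0,-5,0,0,0],
    [255,0,0,0,0,0,0]
  ]
}}

```text
time_s: 20.6
tool_pos: [0.6155, -0.0463, 0.2373]
tool_rot: [3.133, 0.002, 1.569]
wrist_force: [-0.3, 0.8, -2.0]
finger_gap: 0.0209
finger_force: 39.8
```

Call:
{"name": "play_rows", "arguments": {
  "commands": [
    [255,3,-1.7,0,0,0,0],
    [255,4,-2.2,0,0,0,0],
    [255,4,-2.2,0,0,0,0],
    [255,4,-2.2,0,0,0,0],
    [255,4,-2.2,0,0,0,0],
    [255,4,-2.2,0,0,0,0],
    [255,0.4,-0.2,0,0,0,0],
    [255,0,0,0,0,0,0]
  ]
}}

```text
time_s: 21.4
tool_pos: [0.484, 0.189, 0.2302]
tool_rot: [-3.141, 0.001, 1.572]
wrist_force: [0.0, 0.6, -1.6]
finger_gap: 0.0207
finger_force: 39.8
```

Call:
{"name": "play_rows", "arguments": {
  "commands": [
    [255,0,0,0,0,0,0],
    [255,0,0,3,0,0,0],
    [255,0,0,4,0,0,0],
    [255,0,0,2,0,0,0],
    [255,0,0,2,0,0,0],
    [255,0,0,1,0,0,0],
    [255,0,0,0,0,0,0],
    [255,0,0,0,0,0,0]
  ]
}}

```text
time_s: 22.2
tool_pos: [0.4852, 0.1876, 0.1112]
tool_rot: [3.141, 0.001, 1.568]
wrist_force: [-0.7, -0.1, -1.5]
finger_gap: 0.0207
finger_force: 39.8
```

Call:
{"name": "play_rows", "arguments": {
  "commands": [
    [255,0,0,1,0,0,0],
    [255,0,0,0.6,0,0,0],
    [255,0,0,0.35,0,0,0],
    [255,0,0,0.1,0,0,0],
    [255,0,0,0,0,0,0],
    [255,0,0,0,0,0,0],
    [255,0,0,0,0,0,0],
    [255,0,0,0,0,0,0]
  ]
}}

```text
time_s: 23.0
tool_pos: [0.4847, 0.188, 0.0902]
tool_rot: [-3.141, 0.001, 1.569]
wrist_force: [0.1, 0.1, -3.0]
finger_gap: 0.0208
finger_force: 40.0
```

Call:
{"name": "play_rows", "arguments": {
  "commands": [
    [80,0,0,0,0,0,0],
    [80,0,0,0,0,0,0],
    [80,0,0,0,0,0,0],
    [80,0,0,0,0,0,0],
    [80,0,0,-2,0,0,0],
    [80,0,0,-3,0,0,0],
    [80,0,0,-4,0,0,0],
    [80,0,0,-5,0,0,0]
  ]
}}

```text
time_s: 23.8
tool_pos: [0.4837, 0.1877, 0.2306]
tool_rot: [-3.139, 0.002, 1.569]
wrist_force: [2.1, 1.0, 0.8]
finger_gap: 0.0586
finger_force: 0.0
```

Call:
{"name": "play_rows", "arguments": {
  "commands": [
    [80,-3,1,0,0,0,0],
    [80,-4,1,0,0,0,0],
    [80,-4,1,0,0,0,0],
    [80,-4,1,0,0,0,0],
    [80,-4,1,0,0,0,0],
    [80,-4,1,0,0,0,0],
    [80,-4,1,0,0,0,0],
    [80,-4,1,0,0,0,0]
  ]
}}

```text
time_s: 24.6
tool_pos: [0.5643, -0.1238, 0.2304]
tool_rot: [-3.141, 0.001, 1.569]
wrist_force: [0.2, 1.2, -0.2]
finger_gap: 0.0585
finger_force: 0.0
```

Call:
{"name": "play_rows", "arguments": {
  "commands": [
    [80,-4,1,0,0,0,0],
    [80,-4,1,0,0,0,0],
    [80,-4,1,0,0,0,0],
    [80,-4,0.3,0,0,0,0],
    [80,-0.3,0,0,0,0,0],
    [80,0,0,3,0,0,0],
    [80,0,0,3,0,0,0],
    [80,0,0,0,0,0,0]
  ]
}}

```text
time_s: 25.4
tool_pos: [0.5949, -0.2839, 0.1666]
tool_rot: [-3.135, -0.002, 1.569]
wrist_force: [-0.3, 1.0, 0.1]
finger_gap: 0.0586
finger_force: 0.0
```

```bash
python3 - <<'E'
from plant import r
import cv2,numpy as np
a=r.camera("scene");b=r.camera("top")
cv2.imwrite("pics/a6.png",cv2.resize(np.hstack([a[120:310,60:500],b[100:290,170:290]])[:,:,::-1],None,fx=1.4,fy=1.4,interpolation=2))
E
```

```text
(no output)
```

View pics/a6.png

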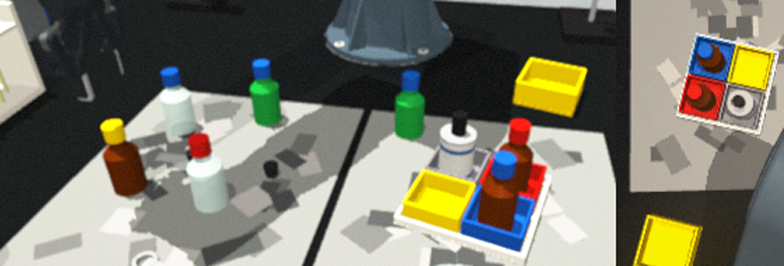

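The tin and the red and blue bottles stand in their holders. Next is the yellow cap, at about (113,132) in the crop.

Call:
{"name": "play_rows", "arguments": {
  "commands": [
    [80,0,0,3,0,0,0],
    [80,0,0,3,0,0,0],
    [80,0,0,2,0,0,0],
    [80,0,0,0.8,0,0,0],
    [80,0,0,0,0,0,0],
    [80,0,0,0,0,0,0],
    [80,0,0,0,0,0,0],
    [80,0,0,0,0,0,0]
  ]
}}

```text
time_s: 26.3
tool_pos: [0.5974, -0.2855, 0.0836]
tool_rot: [3.141, 0.002, 1.569]
wrist_force: [-0.0, -0.3, 0.4]
finger_gap: 0.0588
finger_force: 0.0
```

Call:
{"name": "play_rows", "arguments": {
  "commands": [
    [255,0,0,0,0,0,0],
    [255,0,0,0,0,0,0],
    [255,0,0,0,0,0,0],
    [255,0,0,0,0,0,0],
    [255,0,0,0,0,0,0],
    [255,0,0,0,0,0,0],
    [255,0,0,0,0,0,0],
    [255,0,0,-1,0,0,0]
  ]
}}

```text
time_s: 27.1
tool_pos: [0.5959, -0.2848, 0.0914]
tool_rot: [-3.139, -0.0, 1.569]
wrist_force: [-0.2, -0.4, -2.0]
finger_gap: 0.0266
finger_force: 39.5
```

Call:
{"name": "play_rows", "arguments": {
  "commands": [
    [255,0,0,-2,0,0,0],
    [255,0,0,-4,0,0,0],
    [255,0,0,-4,0,0,0],
    [255,0,0,-4,0,0,0],
    [255,3,-0.3,0,0,0,0],
    [255,4,-0.3,0,0,0,0],
    [255,4,-0.3,0,0,0,0],
    [255,4,-0.3,0,0,0,0]
  ]
}}

```text
time_s: 27.9
tool_pos: [0.5846, -0.1337, 0.2327]
tool_rot: [-3.141, 0.001, 1.569]
wrist_force: [1.2, 0.8, -1.5]
finger_gap: 0.0267
finger_force: 39.9
```

Call:
{"name": "play_rows", "arguments": {
  "commands": [
    [255,4,-0.3,0,0,0,0],
    [255,4,-0.3,0,0,0,0],
    [255,4,-0.3,0,0,0,0],
    [255,4,-0.3,0,0,0,0],
    [255,4,-0.3,0,0,0,0],
    [255,4,-0.3,0,0,0,0],
    [255,4,-0.3,0,0,0,0],
    [255,2.5,0,0,0,0,0]
  ]
}}

```text
time_s: 28.7
tool_pos: [0.5638, 0.1725, 0.2325]
tool_rot: [-3.141, 0.001, 1.571]
wrist_force: [-0.2, -1.7, -1.8]
finger_gap: 0.027
finger_force: 39.9
```

Call:
{"name": "play_rows", "arguments": {
  "commands": [
    [255,0,0,0,0,0,0],
    [255,0,0,0,0,0,0],
    [255,0,0,3,0,0,0],
    [255,0,0,3,0,0,0],
    [255,0,0,2,0,0,0],
    [255,0,0,1,0,0,0],
    [255,0,0,0,0,0,0],
    [255,0,0,0,0,0,0]
  ]
}}

```text
time_s: 29.5
tool_pos: [0.5651, 0.1695, 0.1431]
tool_rot: [3.141, 0.001, 1.569]
wrist_force: [1.2, 0.4, -0.8]
finger_gap: 0.0266
finger_force: 39.8
```

```bash
python3 -c "
from plant import r
o=r.observe();print(o['time_s'],o['tool_pos'],o['finger_gap'])"
```

```text
29.5 [0.56509907 0.16953499 0.14309105] 0.026565445851126412
```

Call:
{"name": "play_rows", "arguments": {
  "commands": [
    [255,0,0,1.5,0,0,0],
    [255,0,0,1.5,0,0,0],
    [255,0,0,1,0,0,0],
    [255,0,0,0.6,0,0,0],
    [255,0,0,0.4,0,0,0],
    [255,0,0,0.1,0,0,0],
    [255,0,0,0,0,0,0],
    [255,0,0,0,0,0,0]
  ]
}}

```text
time_s: 30.3
tool_pos: [0.5648, 0.1699, 0.0915]
tool_rot: [3.141, 0.001, 1.569]
wrist_force: [-0.5, -0.4, -1.7]
finger_gap: 0.0265
finger_force: 39.9
```

Call:
{"name": "play_rows", "arguments": {
  "commands": [
    [255,0,0,0.1,0,0,0],
    [255,0,0,0,0,0,0],
    [80,0,0,0,0,0,0],
    [80,0,0,0,0,0,0],
    [80,0,0,0,0,0,0],
    [80,0,0,0,0,0,0],
    [80,0,0,-2,0,0,0],
    [80,0,0,-3,0,0,0]
  ]
}}

```text
time_s: 31.1
tool_pos: [0.5635, 0.1695, 0.1391]
tool_rot: [-3.138, 0.002, 1.569]
wrist_force: [0.5, -0.2, 0.9]
finger_gap: 0.0586
finger_force: 0.0
```

Call:
{"name": "play_rows", "arguments": {
  "commands": [
    [80,0,0,-4,0,0,0],
    [80,0,0,-4,0,0,0],
    [80,-3,0,0,0,0,0],
    [80,-4,0,0,0,0,0],
    [80,-4,0,0,0,0,0],
    [80,-4,0,0,0,0,0],
    [80,-4,0,0,0,0,0],
    [80,0,0,0,0,0,0]
  ]
}}

```text
time_s: 31.9
tool_pos: [0.5641, -0.0241, 0.2202]
tool_rot: [-3.141, 0.002, 1.565]
wrist_force: [1.1, 1.0, -0.6]
finger_gap: 0.0589
finger_force: 0.0
```

```bash
python3 - <<'E'
from h import *
from plant import r
a=r.camera("scene");b=r.camera("top");p=r.camera_params("top")
for n,c,u,v in(("hy",'y',267,140),("hb",'b',230,136),("hr",'r',226,164)):
    x,s,_=cap(b,u,v,c);print(n,x.round(1),s,onz(p,x,.114).round(3))
cv2.imwrite("pics/a7.png",cv2.resize(np.hstack([a[120:310,60:500],b[100:290,170:290]])[:,:,::-1],None,fx=1.4,fy=1.4,interpolation=2))
E
```

```text
hy [265.6 147.5] 523.125 [0.549 0.162 0.114]
hb [232.9 135. ] 99.3125 [0.584 0.249 0.114]
hr [230.8 168.4] 529.75 [0.495 0.255 0.114]
```

View pics/a7.png

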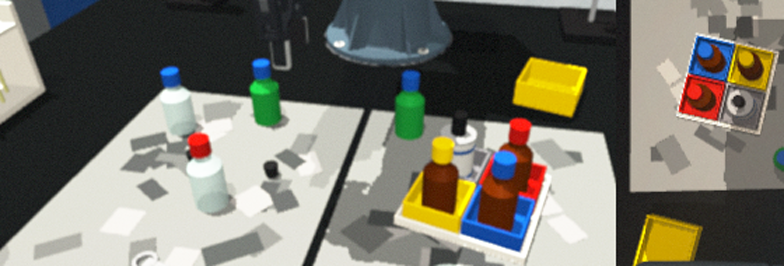

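All four stand upright and central in their holders, the clear bottles have not moved, and the gripper is open and clear of everything. The hy and hr readings caught the holder colour, not the cap, so I ignore them. Handing in.

```bash
python3 -c "
from plant import r
print(r.close_job())"
```

```text
the job is handed in; nothing more can be done
None
```

The job is handed in at about 32 s: the last picture shows the three amber bottles and the tin upright in their holders, both clear bottles still standing in place and the gripper open and clear, but the hand-in returned no verdict.

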